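Try a mill spindle in its tapered hub and break it free again

TASK

Check that the washed mill spindle still fits its hub. Take it from the wooden stand, set its tapered shank in the hub's mouth and seat it with a twisting push of never more than 25 N, until the collar is fully home, flush on the rim, and let go of it. Then take the steel release wedge and drive it steadily through the slot in the hub's neck, under the shank's end and along the slot floor, until the wedge alone has jacked the spindle up by at least 5 mm; do not pull on the spindle. Leave it standing loose on the wedge in the hub, and leave the other things where they are.

Things in the scene. Friction and masses are not known exactly. Their poses are not given: they have to be found in the camera images.
- hub: Fixed bare aluminium hub, 78 mm high: round foot of 100 mm diameter with four small screws, on it, on a rubber cushion, an upright neck cut right through by a slot along the hub's own y axis, with a tapered mouth on top (rim 54 mm across). Origin at the centre of its underside, z up. Place and turn about z vary.
- neck (a joint): How far the hub's neck has sunk on its stiff rubber cushion under the push from above: 0 unloaded, 1 mm for every 15 N (25 N: 1.7 mm), in m; it springs back by itself.
- hub_rim (a point): Centre of the hub's mouth, on its axis, in the plane of the rim, 78 mm above the worktop; the bore is 26 mm wide here and tapers like the shank. Set in by its own weight the spindle stops with its collar about 7 mm above the rim. Pressed straight it would need 30 to 45 N to come home, while being turned to and fro (0.3 rad each way, about 0.8 rad/s) only 8 to 15 N; at the rim it stops hard.
- hub_slot (a point): Point on the hub's axis on the flat floor of the slot, 24 mm above the worktop. The slot runs along the hub's y axis, is open at both sides, 24 mm wide and 26 mm high (ceiling 50 mm above the worktop). The neck reaches 18 mm to each side of the axis along y, the slot floor 26 mm.
- spindle: Loose steel spindle, 410 g. Origin on its axis at the underside of its collar (42 mm across, 8 mm thick), z up. Below it a round tapered shank 44 mm long, 26 mm wide at the collar, 17 mm at the end: it goes in at any turn. At the start it hangs upright in the stand, collar on the stand's top. Home: this origin is at the centre of the hub's mouth.
- spindle_grip (a point): Centre of the spindle's flat black finger grip, 30 mm above the spindle's origin; the grip is 34 mm wide (spindle x), 14 mm thick (spindle y), 44 mm high. Pinch it from above across its thickness.
- spindle_end (a point): Centre of the shank's lower end face, 44 mm below the spindle's origin; with the spindle home it is 10 mm above the slot floor.
- stand: Fixed round stand of light wood, 68 mm in diameter and 52 mm high, with a 31 mm hole right through, in which the spindle is parked at the start. Origin at the centre of its underside.
- wedge: Loose steel release wedge, about 200 g, lying flat on the worktop. Origin on its underside where handle and blade meet; x points along the blade to the tip. Blade 16 mm wide (y), 125 mm long, flat below, 4 mm thick at the tip, 1 mm thicker every 4 mm backwards, up to 22 mm at x = 53 mm, then level. Handle: upright tab, x from -26 to 0 mm, 14 mm thick, 48 mm high.
- wedge_grip (a point): Centre of the wedge's upright handle tab, 28 mm above its underside and 138 mm behind its tip; pinch it from above across its 14 mm thickness (wedge y). Driving the wedge takes about 10 to 20 N; let go, it stays put by friction.
- wedge_tip (a point): Middle of the wedge's thin front edge, at its underside. With the wedge on the slot floor and the spindle home, blade and shank meet when the tip is about 16 mm past the hub's axis; every 4 mm further lift the spindle 1 mm, so 40 mm past the axis gives 6 mm.
- salt_shaker: Bystander: clear glass salt shaker with a grey cap, 47 mm in diameter, 112 mm high; origin at the centre of its underside.
- jar_honey: Bystander: glass jar with a dark lid, 65 mm in diameter, 86 mm high; origin at the centre of its underside.
- clay_tin: Bystander: small white pot with a dark red knob, 50 mm in diameter, 35 mm high; origin at the centre of its underside.
- spice_0: Bystander: spice jar with a green lid, 44 mm in diameter, 100 mm high; origin at the centre of its underside.
Not all that is in view belongs to the job. There is more than one size of the hub; the one meant has the size given above.

How it is judged:
On the way, in this order (a step that is already met when the one before it is completed fails the run):
1. the spindle is seated home in the hub (collar within 1 mm of the rim, centred, upright) and let go (z of spindle in the frame of hub_rim below 0.001 m and horizontal distance between spindle and hub_rim below 0.002 m and angle between spindle's own z axis and vertical below 0.05 rad and contact force between the fingers and spindle below 0.1 N), for 0.2 s.
2. the wedge's tip is in the slot, while the spindle is still home and nobody holds it (horizontal distance between wedge_tip and hub_slot below 0.022 m and z of wedge_tip in the frame of hub_slot between -0.003 and 0.012 m and z of spindle in the frame of hub_rim below 0.0016 m and contact force between the fingers and spindle below 0.1 N), for 0.05 s.
3. the wedge under the shank has jacked the spindle at least 4 mm up, with no finger on the spindle (z of spindle in the frame of hub_rim above 0.004 m and contact force between wedge and spindle above 0.2 N and horizontal distance between spindle and hub_rim below 0.005 m and contact force between the fingers and spindle below 0.1 N), for 0.2 s.
At the end, for the whole second after the job is handed in: The spindle stands loose in the hub on the wedge, its collar 4 to 16 mm above the rim, within 5 mm of the hub's axis and within 0.15 rad of upright; the wedge lies in the slot and carries it; both are at rest and released, and the bystanders are within 25 mm of where they stood (z of spindle in the frame of hub_rim between 0.004 and 0.016 m and horizontal distance between spindle and hub_rim below 0.005 m and angle between spindle's own z axis and vertical below 0.15 rad and contact force between wedge and spindle above 0.2 N and linear speed of each of spindle, wedge below 0.01 m/s); the robot touches nothing.
It fails at once if the spindle is pressed into the hub with more than 26 N (value of joint neck above 0.00176667 m).
It fails at once if the wedge is forced against the shank with more than 45 N (contact force between wedge and spindle above 45 N).
It fails at once if the spindle is held or pulled while the wedge is in the slot (contact force between the fingers and spindle above 1 N and horizontal distance between wedge_tip and hub_slot below 0.06 m and z of wedge_tip in the frame of hub_slot above -0.008 m).
It fails at once if a bystander (salt shaker, dark-lidded jar, white pot or green-lidded spice jar) is shifted by more than 25 mm (distance of any of salt_shaker, jar_honey, clay_tin, spice_0 from where it was at the start of the episode above 0.025 m).
It also fails if it takes over 67 s, if anything falls off the work surface, if the arm or the gripper's body presses on something with over 40 N, if the wrist force passes 120 N, or if a joint passes its speed limit or range.

ROBOT

A 6-joint arm with a two-finger parallel gripper is mounted at the origin on a cart in front of the work surface, level with it; the furniture and walls round the work are solid. World frame = base frame: x ahead of the robot, y to its left, z up, the work surface at z = 0. Lengths are in m, angles in rad, forces in N, time in s.
With the tool pointing down it reaches from about 0.25 to 0.725 m from the base axis. Payload 4 kg.
Tool frame: the origin (TCP) lies midway between the tips of the shut fingers; the grasp point (between the pads) lies 19 mm behind it; z points along the fingers, y is the line along which they close (so a half turn about z gives the same grasp; the last joint's range is limited). The gripper opens to 85 mm and grips with 20 to 120 N. Pads are 22 mm wide; open, the fingers measure 114 mm over their backs; the gripper's body (76 mm by 85 mm) begins 54 mm behind the grasp point. The pads swing forward as they close: fully open they stand 13 mm farther back than shut.
Start: joints at [1.346, 0.241, 0.005, 1.335, 0, 1.571], TCP at [0.111, 0.487, 0.231] pointing down, gripper open.
Joint ranges: [-2.72, 2.72], [-1.05, 1.87], [-1.09, 1.28], [-1.99, 2.15], [-1.42, 1.44], [-3.14, 3.14]. Speed limits (rad/s): [2.79, 2.79, 3.14, 3.14, 3.14, 3.14].

INTERFACE

Orientations are given as a unit quaternion [x, y, z, w].
In Python, from workcell import bot gives the robot as it stands. The module is installed in compiled form; this text tells all that it offers.
- The arm moves only by the tool drive_tool, never from a script. Its arguments are lists of equal length, an entry for each row: "slide": the shift along the tool's x, y, z scaled (see below), a list of three; "rotation": the turn, a rotation vector about the tool's x, y, z scaled (see below), a list of three. A call has exactly 8 rows; each row is the pose to reach, as a shift and turn from the pose commanded when the call began, along the tool's axes at that moment; what a row does not reach only later rows make up. The controller multiplies each number of a shift by 250 mm and each number of a turn by 0.5 rad. A row lasts 1/8 s, in which the tool goes at most 62.5 mm and 10.7 degrees, less where a joint would pass 70% of its speed; a pose out of reach is approached as far as the arm can. A call with a number of a shift or a turn outside -1 to 1 is refused whole. A call with a gripper value outside its range is refused whole. "gripper" is the opening, from 0 (shut) to 1 (fully open), set as the call begins (left out, the last holds). The fingers move at their own pace and stop on an object; the grip force is fixed at half the most. Time passes only in rows, so rows that repeat a pose let the fingers close, or fill a call up. It gives the time, the measured TCP pose, the force, the opening and the grip force at its end, in the units of the state.
- bot.get_obs(): the state, without advancing time (a new reading comes with each control period).
- bot.camera(name): name is "scene" or "side" or "wrist"; returns a dict with "image" (384x512x3 uint8, red, green, blue), "z_map" (384x512 float32, m along the optical axis (not along the pixel's ray), 0 where there is no reading), "camera_matrix" (3x3 intrinsics, pixels), "xyz" and "orientation" of the camera in the world. Camera axes: x right, y up, looking along -z (the intrinsics and any distortion apply to the point x, -y, -z); pixel columns grow to the right and rows downward; lengths in m; the calibration is good to about 2 mm. A picture is of the moment at which its call begins.
- bot.job_done(): hands the job in; it is judged then, once.
The state is a dict: "clock": time; "joint_pos": joint angles; "joint_vel": joint speeds; "tau": joint torques, N m; "eef_pos": TCP position; "tool_rot": TCP orientation; "ft_force": force on the tool from outside, world axes, zero at the start; "ft_torque": the same for the moment, N m; "grip_width": finger opening in m; "grasp_force": force on a finger pad.
Only numpy, scipy, OpenCV 4.12 (cv2) and the standard library are available. Lean on these libraries where they do the work, as an engineer would, in place of code of your own. Each camera call takes 0.05 s, during which the arm holds its last target. There are 200 camera calls.

## Working session

There is one attempt and no reset: what is moved stays moved. The work goes in short steps, Python scripts to look and compute and a tool call to move; the robot and the scene stay as the last step left them, time stands still between calls to the robot, and variables do not carry over. Pictures are saved under pics/ and viewed, at most 10 in all, crops included, and the job is handed in when it is done.

Besides the shell and the picture viewer there is one more tool, called after "Emit:" by a JSON object that holds its "op" and its "data". drive_tool: Moves the arm, as the interface text tells. Shifts and turns lie within -1 to 1; 1 stands for 250 mm of shift or 0.5 rad of turn. Its arguments: {"type":"object","properties":{"slide":{"type":"array","items":{"type":"array","items":{"type":"number"}}},"rotation":{"type":"array","items":{"type":"array","items":{"type":"number"}}},"gripper":{"type":"number"}},"required":["slide","rotation"]}

```bash
mkdir -p pics; cat > h.py <<'E'
import numpy as np, cv2, pickle
from scipy.spatial.transform import Rotation as R
from workcell import bot
def shot(n,f):
    c=bot.camera(n); cv2.imwrite('pics/'+f,c['image'][:,:,::-1]); pickle.dump(c,open(f'pics/{n}.pkl','wb')); return c
def load(n): return pickle.load(open(f'pics/{n}.pkl','rb'))
def cloud(c):
    z=c['z_map'];K=c['camera_matrix'];v,u=np.mgrid[:z.shape[0],:z.shape[1]]
    p=np.stack([(u-K[0,2])/K[0,0]*z,-(v-K[1,2])/K[1,1]*z,-z],-1)
    return p@R.from_quat(c['orientation']).as_matrix().T+c['xyz']
E
python3 - <<'E'
from h import *
a=shot('scene','s1.png');b=shot('side','d1.png')
for c in(a,b):print(c['xyz'],c['orientation'],c['camera_matrix'].tolist())
o=bot.get_obs();print(o)
cv2.imwrite('pics/both.png',np.hstack([cv2.resize(c['image'],(512,384)) for c in(a,)])[:,:,::-1])
E
```

```text
[ 0.03818678 -0.75668019  0.92258475] [ 0.39468471 -0.11145317 -0.26852364  0.87160612] [[438.74305611868374, 0.0, 258.79666048811384], [0.0, 438.74305611868374, 190.40845664972156], [0.0, 0.0, 1.0]]
[ 0.06590377 -0.81840268  0.51857932] [ 0.52268879 -0.14715293 -0.20325136  0.81475845] [[428.76503500075347, 0.0, 260.5705561476803], [0.0, 428.76503500075347, 196.4792112601256], [0.0, 0.0, 1.0]]
{'clock': 0.1, 'joint_pos': array([1.34599972e+00, 2.41336213e-01, 3.83970905e-03, 1.33521385e+00,
       2.27461514e-05, 1.57075184e+00]), 'joint_vel': array([-0.00014139, -0.00011995,  0.00196525,  0.00047435,  0.00225699,
        0.00067599]), 'tau': array([-4.19856788e-04, -3.73138154e+01,  2.53009969e+01,  1.08571211e-02,
       -1.51632963e-05, -1.65089335e-05]), 'eef_pos': array([0.11131786, 0.48685514, 0.23049536]), 'tool_rot': array([ 1.12139648e-01,  9.93691996e-01, -9.49694382e-04, -1.18662550e-04]), 'ft_force': array([-0.60456178, -0.75885316,  0.04733109]), 'ft_torque': array([ 0.06120734, -0.01924684,  0.00063943]), 'grasp_force': 0.0, 'grip_width': 0.08545348808628779}
```

View pics/s1.png

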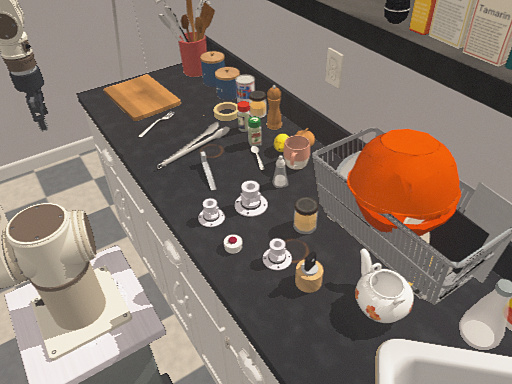

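View pics/d1.png

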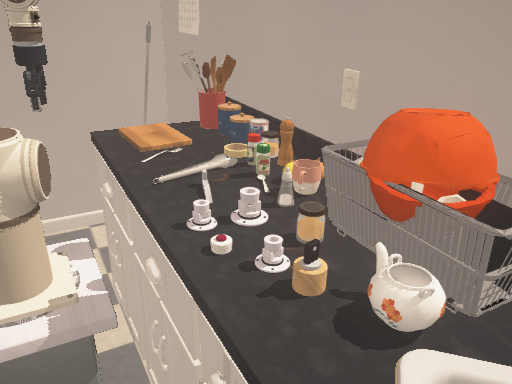

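Scene view: the spindle and stand are at about (309,272). There are three hub candidates at (211,213), (251,200) and (277,255), and the wedge is at (208,170). The bystanders are the pot (233,243), honey jar (306,216), shaker (281,172) and spice jar (254,130).

```bash
python3 - <<'E'
from h import *
for n,seeds in(('scene',dict(hA=(211,213),hB=(251,200),hC=(277,255),wedge=(208,170),spin=(309,272),pot=(233,243),honey=(306,216),salt=(281,172))),):
    c=load(n);P=cloud(c)
    v,u=np.mgrid[:384,:512]
    for k,(x,y) in seeds.items():
        m=(abs(u-x)<28)&(abs(v-y)<33)&(c['z_map']>0)&(P[...,2]>0.006)
        # connected comp at the seed
        q,l=cv2.connectedComponents(m.astype(np.uint8)); w=l[y-4:y+5,x-4:x+5];w=w[w>0]
        if len(w)==0: print(k,'none');continue
        s=P[l==np.bincount(w).argmax()]
        print(k,len(s),'zmax',np.percentile(s[:,2],[50,95,99]).round(4),s.min(0).round(3),s.max(0).round(3))
        top=s[s[:,2]>np.percentile(s[:,2],97)-.006]; print('   top mid',((top.min(0)+top.max(0))/2).round(4),np.ptp(top,axis=0).round(3))
big=[]
for n,boxes in(('scene',[(190,140,300,280),(270,235,345,300)]),('side',[(180,160,290,275),(270,225,345,300)])):
    im=load(n)['image'][:,:,::-1]
    a,b=boxes;A=im[a[1]:a[3],a[0]:a[2]];B=im[b[1]:b[3],b[0]:b[2]]
    A=cv2.resize(A,(400,int(400*A.shape[0]/A.shape[1])),interpolation=cv2.INTER_CUBIC)[:500]
    big.append(cv2.copyMakeBorder(A,0,max(0,510-A.shape[0]),0,0,cv2.BORDER_CONSTANT))
h=min(b.shape[0] for b in big);cv2.imwrite('pics/crop.png',np.hstack([b[:h] for b in big]))
E
```

```text
hA 454 zmax [0.0221 0.0623 0.0634] [0.379 0.056 0.006] [0.452 0.127 0.065]
   top mid [0.419  0.0963 0.0606] [0.041 0.043 0.008]
hB 741 zmax [0.0241 0.0793 0.0807] [0.494 0.025 0.006] [0.592 0.118 0.082]
   top mid [0.5437 0.0737 0.078 ] [0.053 0.055 0.008]
hC 532 zmax [0.0226 0.0619 0.0638] [ 0.45  -0.18   0.006] [ 0.536 -0.106  0.065]
   top mid [ 0.4868 -0.1411  0.0608] [0.04  0.041 0.009]
wedge 198 zmax [0.0205 0.0472 0.0502] [0.479 0.201 0.006] [0.531 0.345 0.052]
   top mid [0.5232 0.333  0.0471] [0.017 0.025 0.01 ]
spin 813 zmax [0.0518 0.1025 0.1047] [ 0.475 -0.283  0.006] [ 0.542 -0.215  0.108]
   top mid [ 0.5086 -0.2486  0.1031] [0.032 0.019 0.01 ]
pot 267 zmax [0.026  0.0347 0.0369] [ 0.386 -0.066  0.006] [ 0.436 -0.015  0.037]
   top mid [ 0.4133 -0.0427  0.0336] [0.026 0.026 0.008]
honey 752 zmax [0.0683 0.0875 0.0886] [ 0.59  -0.122  0.007] [ 0.655 -0.055  0.09 ]
   top mid [ 0.6233 -0.0871  0.086 ] [0.063 0.065 0.008]
salt 1106 zmax [0.0536 0.09   0.1044] [0.651 0.081 0.006] [0.824 0.267 0.113]
   top mid [0.7419 0.142  0.1015] [0.152 0.095 0.024]
```

View pics/crop.png

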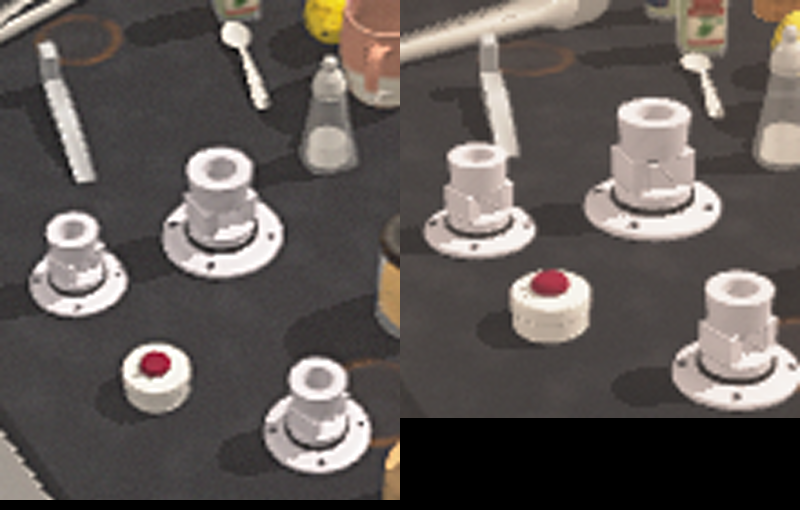

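The target hub is the large one at (0.544, 0.074): rim about 54 mm across, top about 78 mm. The spindle is at (0.508, -0.249). The wedge handle is at (0.523, 0.333) with its tip towards (0.483, 0.201), which gives the expected 138 mm between them. I'll move nearer for close views.

Emit:
{"op": "drive_tool", "data": {"slide": [[-0.12,-0.07,-0.03],[-0.25,-0.14,-0.06],[-0.4,-0.22,-0.1],[-0.55,-0.3,-0.14],[-0.7,-0.38,-0.18],[-0.84,-0.46,-0.22],[-0.95,-0.52,-0.26],[-1,-0.55,-0.28]], "rotation": [[0,0,0],[0,0,0],[0,0,0],[0,0,0],[0,0,0],[0,0,0],[0,0,0],[0,0,0]], "gripper": 0.6}}

```text
clock: 1.1
eef_pos: [0.3254, 0.2967, 0.3015]
tool_rot: [0.113, 0.994, 0.0, -0.0]
ft_force: [0.6, -0.3, -0.1]
grip_width: 0.0511
grasp_force: 0.0
```

```bash
python3 - <<'E'
from h import *
o=bot.get_obs();print(o['clock'],o['eef_pos'],o['tool_rot'])
c=shot('wrist','w1.png');print(c['xyz'],c['orientation'],c['camera_matrix'][0])
P=cloud(load('side'));Q=cloud(load('scene'))
for p in(P,Q):
    s=p.reshape(-1,3);d=s-[.544,.074,0];r=np.hypot(d[:,0],d[:,1])
    for lo,hi in((.01,.016),(.017,.03),(.03,.04),(.04,.048),(.052,.06),(.066,.074)):
        m=(r<.034)&(d[:,2]>lo)&(d[:,2]<hi);a=np.degrees(np.arctan2(d[m,1],d[m,0]))
        print(lo,m.sum(),[(int(t),round(float(np.median(r[m][abs(a-t)<10]))*1000 if 0 else float(np.median(r[m][abs(a-t)<10]))*1000,1)) for t in range(-170,180,20) if (abs(a-t)<10).sum()>2])
E
```

```text
1.1 [0.32540164 0.29667848 0.30146546] [ 1.13202519e-01  9.93571933e-01  1.44573188e-05 -5.89523609e-05]
[0.24963212 0.3145886  0.44394518] [-0.11910702 -0.09450292  0.61510057  0.77364979] [317.37653674   0.         257.26305027]
0.01 88 [(-170, 29.2), (-150, 30.0), (-130, 29.2), (-110, 28.3), (-90, 28.0), (-70, 27.5), (-50, 28.6), (-10, 31.1), (150, 30.9), (170, 30.8)]
0.017 159 [(-170, 27.9), (-150, 26.5), (-130, 24.0), (-110, 24.8), (-90, 23.5), (-70, 23.3), (-50, 22.1), (-30, 20.5), (-10, 10.4), (10, 11.3), (30, 8.8), (50, 17.4), (70, 20.1), (90, 8.4), (150, 28.2), (170, 27.7)]
0.03 62 [(-170, 25.8), (-150, 27.2), (-50, 20.6), (-30, 24.4), (10, 11.0), (150, 30.9), (170, 25.9)]
0.04 43 [(-170, 26.1), (-150, 27.4), (-50, 20.2), (-30, 21.6), (150, 28.3)]
0.052 48 [(-170, 24.1), (-150, 22.9), (-130, 20.5), (-110, 19.7), (-90, 19.6), (-70, 20.1), (-50, 21.3), (170, 24.6)]
0.066 72 [(-170, 25.0), (-150, 24.0), (-130, 23.7), (-110, 22.2), (-90, 21.2), (-70, 22.0), (-50, 22.2), (30, 18.0), (50, 14.4), (70, 17.6), (90, 17.3), (170, 26.1)]
0.01 60 [(-170, 29.5), (-150, 29.2), (-130, 30.4), (-110, 29.1), (-90, 29.4), (-70, 27.8), (-50, 29.6), (-30, 29.4), (150, 28.5), (170, 30.3)]
0.017 109 [(-170, 27.7), (-150, 26.6), (-130, 23.4), (-110, 24.0), (-90, 23.2), (-70, 20.3), (-50, 23.9), (-30, 11.3), (-10, 9.7), (150, 26.7), (170, 26.4)]
0.03 29 [(-170, 25.0), (-150, 28.6), (-130, 22.9), (-50, 21.7), (150, 27.5)]
0.04 31 [(-170, 25.1), (-150, 27.1), (-130, 23.0), (-50, 22.4), (-30, 26.7), (170, 25.1)]
0.052 34 [(-150, 23.9), (-130, 22.1), (-110, 24.1), (-70, 21.2), (30, 13.6), (50, 12.4), (70, 13.6)]
0.066 49 [(-170, 24.6), (-150, 24.8), (-130, 22.5), (-110, 25.0), (-70, 24.7), (10, 14.7), (30, 11.9), (70, 13.8), (110, 15.1)]
```

View pics/w1.png

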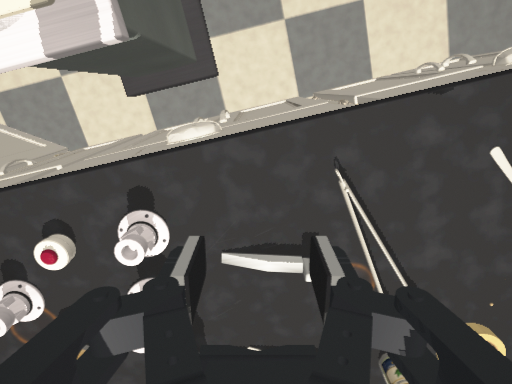

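The wrist view shows the wedge at (265,262) and the fingers in the lower half. The hub is partly hidden near (140,290). Next is a pose that sees both hub and spindle.

Emit:
{"op": "drive_tool", "data": {"slide": [[-0.1,-0.13,0.01],[-0.21,-0.26,0.02],[-0.32,-0.4,0.04],[-0.45,-0.55,0.06],[-0.57,-0.7,0.08],[-0.7,-0.84,0.1],[-0.76,-0.95,0.12],[-0.8,-1,0.12]], "rotation": [[0,0,0],[0,0,0],[0,0,0],[0,0,0],[0,0,0],[0,0,0],[0,0,0],[0,0,0]]}}

```text
clock: 2.15
eef_pos: [0.4635, 0.0089, 0.2703]
tool_rot: [0.113, 0.994, 0.0, -0.001]
ft_force: [0.4, -0.0, -0.3]
grip_width: 0.0513
grasp_force: 0.0
```

```bash
python3 - <<'E'
from h import *
W=cloud(load('wrist'))
s=W.reshape(-1,3);m=(abs(s[:,0]-.5)<.05)&(s[:,1]>.18)&(s[:,1]<.36)&(s[:,2]>.003)&(s[:,2]<.06);s=s[m]
print('wedge',len(s),np.percentile(s[:,2],98));(c,_,ang)=r=cv2.minAreaRect(s[:,:2].astype(np.float32)*1000);print(r)
print('handle top',(s[s[:,2]>.04].min(0)+s[s[:,2]>.04].max(0))/2,'tip',s[s[:,1]<s[:,1].min()+.004].mean(0))
c=shot('wrist','w2.png');W=cloud(c);print(c['xyz'])
s=W.reshape(-1,3)
d=s-[.544,.074,0];r=np.hypot(d[:,0],d[:,1]);m=(r<.029)&(abs(d[:,2]-.078)<.006);t=s[m]
print('rim',len(t),cv2.minEnclosingCircle(t[:,:2].astype(np.float32)*1000),np.median(t[:,2]))
d=s-[.5085,-.2487,0];r=np.hypot(d[:,0],d[:,1]);m=(r<.03)&(d[:,2]>.096)&(d[:,2]<.112);t=s[m];print('grip',len(t),cv2.minAreaRect(t[:,:2].astype(np.float32)*1000),np.median(t[:,2]) if len(t) else 0)
m=(r<.036)&(abs(d[:,2]-.052)<.006);t=s[m];print('stand',len(t),cv2.minEnclosingCircle(t[:,:2].astype(np.float32)*1000),np.median(t[:,2]) if len(t) else 0)
im=c['image'][:,:,::-1];K=c['camera_matrix']
q=R.from_quat(c['orientation']).inv().apply(np.array([.544,.074,.04])-c['xyz']);u,v=K[0,2]+K[0,0]*q[0]/-q[2],K[1,2]-K[1,1]*q[1]/-q[2];print(u,v)
u,v=int(u),int(v);a=im[max(0,v-70):v+70,max(0,u-70):u+70]
cv2.imwrite('pics/w2x.png',np.hstack([cv2.resize(im,(512,384)),cv2.resize(a,(284,384),interpolation=cv2.INTER_CUBIC)]))
E
```

```text
wedge 1270 0.04731308178779339
((501.7088623046875, 269.0664367675781), (135.7148895263672, 18.0825138092041), 73.58409118652344)
handle top [0.51792175 0.32650865 0.04497272] tip [0.48483419 0.20462396 0.00448007]
[0.38798376 0.0266688  0.41298777]
rim 1154 ((542.1976928710938, 76.06494140625), 26.041059494018555) 0.07773919492007
grip 455 ((507.552734375, -245.15635681152344), (33.533790588378906, 14.701940536499023), 11.812233924865723) 0.10305142503452713
stand 1162 ((507.9634704589844, -245.771484375), 33.97315216064453) 0.052063573695104115
322.01165524127543 207.21001656400497
```

View pics/w2x.png

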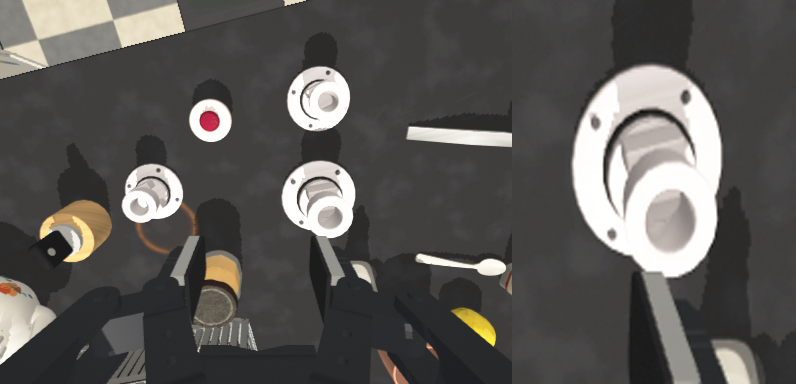

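The view shows the hub rim at (329,216), flat neck face up-left of it, and the spindle grip at (54,250). Rim is at (0.542, 0.076). The grip is at (0.5076, -0.2452) with its x axis at 11.8°, so the tool turns about -0.43 rad. I'll go over the spindle and fit the neck face for the slot direction.

Emit:
{"op": "drive_tool", "data": {"slide": [[-0.05,-0.12,0.03],[-0.1,-0.25,0.07],[-0.16,-0.38,0.1],[-0.22,-0.52,0.15],[-0.28,-0.66,0.2],[-0.34,-0.8,0.24],[-0.38,-0.91,0.28],[-0.4,-0.95,0.28]], "rotation": [[0,0,-0.1],[0,0,-0.22],[0,0,-0.34],[0,0,-0.46],[0,0,-0.58],[0,0,-0.7],[0,0,-0.82],[0,0,-0.87]]}}

```text
clock: 3.2
eef_pos: [0.5085, -0.2442, 0.2001]
tool_rot: [-0.105, 0.994, 0.001, -0.001]
ft_force: [-0.5, 1.0, -0.6]
grip_width: 0.0515
grasp_force: 0.0
```

```bash
python3 - <<'E'
from h import *
s=cloud(load('wrist')).reshape(-1,3);d=s-[.5425,.0755,0]
r=np.hypot(d[:,0],d[:,1])
m=(d[:,0]<-.005)&(r<.034)&(d[:,2]>.027)&(d[:,2]<.048);t=d[m][:,:2]*1000
print('face pts',len(t),t.min(0),t.max(0));vx,vy,x0,y0=cv2.fitLine(t.astype(np.float32),cv2.DIST_HUBER,0,.01,.01).ravel();print('dir deg',np.degrees(np.arctan2(vy,vx)),'dist',abs(-vy*x0+vx*y0))
m=(r>.028)&(r<.06)&(abs(d[:,2]-.006)<.012);t=d[m];print('foot',len(t),cv2.minEnclosingCircle(((t[t[:,2]>.003]+[.5425,.0755,0])[:,:2]*1000).astype(np.float32)))
c=load('wrist');b=c['image'][...,:3].max(2).reshape(-1)
m=(r>.03)&(r<.047)&(abs(d[:,2]-.006)<.008)&(b<110);t=d[m];a=np.degrees(np.arctan2(t[:,1],t[:,0]))
print('screws',np.sort(a[(r[m]>.036)&(r[m]<.045)].round()))
c=shot('wrist','w3.png');s=cloud(c).reshape(-1,3);o=bot.get_obs();print(o['eef_pos'],R.from_quat(o['tool_rot']).as_matrix()[:,:2].T.round(4))
d=s-[.508,-.2455,0];r=np.hypot(d[:,0],d[:,1]);m=(r<.024)&(d[:,2]>.098)&(d[:,2]<.110);t=s[m];print('grip',len(t),cv2.minAreaRect(t[:,:2].astype(np.float32)*1000),np.median(t[:,2]) if len(t) else 0)
m=(r<.036)&(abs(d[:,2]-.052)<.005);t=s[m];print('stand',len(t),cv2.minEnclosingCircle(t[:,:2].astype(np.float32)*1000))
E
```

```text
face pts 175 [-25.94681113 -16.92794255] [-16.04578807  19.3815503 ]
dir deg 89.08505 dist 25.057892
foot 3548 ((541.945556640625, 76.38319396972656), 49.8397102355957)
screws [-135.  133.  134.  135.  135.  135.  136.  136.  137.  138.  138.]
[ 0.50900057 -0.24499927  0.20056262] [[-9.778e-01 -2.097e-01  5.000e-04]
 [-2.097e-01  9.778e-01  3.000e-04]]
grip 686 ((507.54693603515625, -246.3223114013672), (32.99981689453125, 14.007686614990234), 14.255215644836426) 0.10335137887648002
stand 2138 ((507.95697021484375, -246.40087890625), 33.86022186279297)
```

The hub centre is (0.542, 0.076), foot diameter 100 mm, with the slot along world y within about 1° (screws at ±135°). The grip measurement repeats within 1–2 mm. I'll descend, and close.

Emit:
{"op": "drive_tool", "data": {"slide": [[0.002,0,0.06],[0.005,-0.002,0.14],[0.006,-0.004,0.22],[0.006,-0.004,0.31],[0.006,-0.004,0.4],[0.006,-0.004,0.48],[0.006,-0.004,0.525],[0.006,-0.004,0.534]], "rotation": [[0,0,0],[0,0,0],[0,0,0],[0,0,0],[0,0,0],[0,0,0],[0,0,0],[0,0,0]]}}

```text
clock: 4.25
eef_pos: [0.5066, -0.2445, 0.0669]
tool_rot: [-0.105, 0.994, 0.001, -0.001]
ft_force: [-0.4, -0.2, -0.2]
grip_width: 0.0512
grasp_force: 0.0
```

Emit:
{"op": "drive_tool", "data": {"slide": [[0,0,0],[0,0,0],[0,0,0],[0,0,0],[0,0,0],[0,0,0],[0,0,0],[0,0,0]], "rotation": [[0,0,0],[0,0,0],[0,0,0],[0,0,0],[0,0,0],[0,0,0],[0,0,0],[0,0,0]], "gripper": 0}}

```text
clock: 5.25
eef_pos: [0.5077, -0.2462, 0.0688]
tool_rot: [-0.105, 0.994, -0.001, 0.001]
ft_force: [-0.3, -0.2, 5.7]
grip_width: 0.0132
grasp_force: 59.1
```

```bash
python3 - <<'E'
from h import *
o=bot.get_obs();print(o['clock'],o['eef_pos'],o['ft_force'],o['grasp_force'],o['grip_width'],R.from_quat(o['tool_rot']).as_matrix().T.round(4))
E
```

```text
5.25 [ 0.50768725 -0.24620961  0.06880617] [-0.31954342 -0.15417784  5.68108705] 59.12725031375885 0.013244631839403498 [[-0.978  -0.2084 -0.0016]
 [-0.2084  0.978  -0.0013]
 [ 0.0018 -0.001  -1.    ]]
```

Emit:
{"op": "drive_tool", "data": {"slide": [[0,0,-0.03],[0,0,-0.07],[0,0,-0.12],[0,0,-0.18],[0,0,-0.25],[0,0,-0.32],[0,0,-0.37],[0,0,-0.38]], "rotation": [[0,0,0],[0,0,0],[0,0,0],[0,0,0],[0,0,0],[0,0,0],[0,0,0],[0,0,0]]}}

```text
clock: 6.25
eef_pos: [0.5077, -0.2461, 0.1642]
tool_rot: [-0.105, 0.994, -0.001, 0.001]
ft_force: [-0.2, -0.5, -2.8]
grip_width: 0.0132
grasp_force: 58.6
```

```bash
python3 - <<'E'
from h import *
o=bot.get_obs();print(o['clock'],o['eef_pos'],o['ft_force'],o['grasp_force'],o['grip_width'])
M=R.from_quat(o['tool_rot']).as_matrix();print((M.T@(np.array([.542,.0762,o['eef_pos'][2]])-o['eef_pos'])/.25).round(3))
c=shot('wrist','w4.png');s=cloud(c).reshape(-1,3);e=o['eef_pos'];d=s-e;r=np.hypot(d[:,0],d[:,1])
m=(r<.024)&(abs(d[:,2]+.0)<.06);t=d[m];h,b=np.histogram(t[:,2],np.arange(-.06,.06,.004));print(dict(zip((b[:-1]*1000).round().astype(int).tolist(),h.tolist())))
E
```

```text
6.25 [ 0.50772273 -0.24605893  0.16423554] [-0.17338652 -0.47525136 -2.82514285] 58.61959934234619 0.01320500157017832
[-4.030e-01  1.232e+00 -1.000e-03]
{-60: 20, -56: 28, -52: 25, -48: 8, -44: 0, -40: 0, -36: 0, -32: 0, -28: 0, -24: 0, -20: 3, -16: 142, -12: 1306, -8: 95, -4: 81, 0: 101, 4: 228, 8: 319, 12: 347, 16: 382, 20: 389, 24: 456, 28: 500, 32: 2458, 36: 703, 40: 359, 44: 807, 48: 584, 52: 611}
```

Emit:
{"op": "drive_tool", "data": {"slide": [[-0.04,0.1,0],[-0.09,0.23,0],[-0.15,0.38,0],[-0.22,0.53,0],[-0.29,0.68,0],[-0.35,0.83,0],[-0.39,0.96,0],[-0.4,1,0]], "rotation": [[0,0,0],[0,0,0],[0,0,0],[0,0,0],[0,0,0],[0,0,0],[0,0,0],[0,0,0]]}}

```text
clock: 7.3
eef_pos: [0.5521, 0.0216, 0.1619]
tool_rot: [-0.106, 0.994, 0.0, -0.001]
ft_force: [-0.1, -0.1, -3.7]
grip_width: 0.0134
grasp_force: 59.1
```

```bash
python3 - <<'E'
from h import *
o=bot.get_obs();e=o['eef_pos'];M=R.from_quat(o['tool_rot']).as_matrix()
print(o['clock'],e,o['ft_force'])
c=shot('wrist','w5.png');s=cloud(c).reshape(-1,3)
d=s-[.542,.0762,0];r=np.hypot(d[:,0],d[:,1]);m=(r<.03)&(abs(d[:,2]-.078)<.004);t=s[m];print('rim',len(t),cv2.minEnclosingCircle(t[:,:2].astype(np.float32)*1000),np.median(t[:,2]))
d=s-e;r=np.hypot(d[:,0],d[:,1]);m=(r<.025)&(d[:,2]<-.007)&(d[:,2]>-.014);t=s[m];print('collar',len(t),cv2.minEnclosingCircle(t[:,:2].astype(np.float32)*1000),np.median(t[:,2]),'tcp',e)
print((M.T@(np.array([.542,.0762,e[2]])-e)/.25).round(3))
E
```

```text
7.3 [0.55214067 0.02157142 0.16187165] [-0.09999657 -0.08172492 -3.67651176]
rim 2546 ((542.0838012695312, 75.99810791015625), 26.291221618652344) 0.0777624143652168
collar 1475 ((549.952880859375, 22.02398109436035), 20.513151168823242) 0.15282824757223418 tcp [0.55214067 0.02157142 0.16187165]
[-0.007  0.222  0.   ]
```

View pics/w5.png

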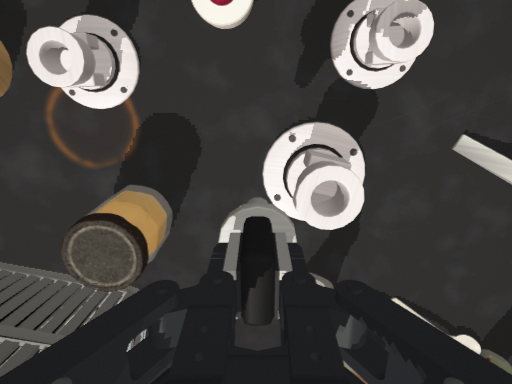

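The held spindle collar at (258,222) is about 54 mm from the hub mouth (329,195). Aligning and lowering to just above contact.

Emit:
{"op": "drive_tool", "data": {"slide": [[-0.003,0.05,0],[-0.006,0.12,0],[-0.01,0.18,0],[-0.013,0.214,0.02],[-0.013,0.218,0.07],[-0.013,0.218,0.13],[-0.013,0.218,0.18],[-0.013,0.218,0.2]], "rotation": [[0,0,0],[0,0,0],[0,0,0],[0,0,0],[0,0,0],[0,0,0],[0,0,0],[0,0,0]]}}

```text
clock: 8.35
eef_pos: [0.5432, 0.074, 0.1113]
tool_rot: [-0.105, 0.994, 0.001, -0.002]
ft_force: [-1.9, 3.7, -1.5]
grip_width: 0.0129
grasp_force: 59.6
```

```bash
python3 - <<'E'
from h import *
o=bot.get_obs();print(o['clock'],o['eef_pos'],o['ft_force'],o['ft_torque'],o['joint_pos'],o['tool_rot'])
E
```

```text
8.35 [0.54320932 0.07403929 0.1112804 ] [-1.88550914  3.70664544 -1.54876874] [0.9088845  0.67605125 0.01206362] [ 0.13430645  0.41655315 -0.06914132  1.08814516  0.00209273 -0.07584496] [-0.10488069  0.9944831   0.00100145 -0.00155158]
```

Emit:
{"op": "drive_tool", "data": {"slide": [[0.001,0.003,0],[0.002,0.005,0],[0.002,0.005,0.006],[0.002,0.005,0.012],[0.002,0.005,0.018],[0.002,0.005,0.024],[0.002,0.005,0.028],[0.002,0.005,0.028]], "rotation": [[0,0,0],[0,0,0],[0,0,0],[0,0,0],[0,0,0],[0,0,0],[0,0,0],[0,0,0]]}}

```text
clock: 9.35
eef_pos: [0.543, 0.075, 0.1056]
tool_rot: [-0.105, 0.994, 0.0, -0.001]
ft_force: [-3.2, 2.7, -1.8]
grip_width: 0.0135
grasp_force: 59.4
```

```bash
python3 - <<'E'
from h import *
o=bot.get_obs();print(o['clock'],o['eef_pos'],o['ft_force'],o['ft_torque'],o['tool_rot'])
E
```

```text
9.35 [0.5429909  0.07495177 0.10555284] [-3.17150912  2.71877075 -1.75900872] [ 0.67765338  1.08864989 -0.02146139] [-1.05016129e-01  9.94470221e-01  3.34411988e-04 -6.92631111e-04]
```

Emit:
{"op": "drive_tool", "data": {"slide": [[0.001,0.002,0.002],[0.003,0.004,0.004],[0.003,0.004,0.006],[0.003,0.004,0.008],[0.003,0.004,0.01],[0.003,0.004,0.012],[0.003,0.004,0.014],[0.003,0.004,0.016]], "rotation": [[0,0,0.2],[0,0,0.4],[0,0,0.6],[0,0,0.4],[0,0,0.2],[0,0,0],[0,0,-0.2],[0,0,-0.4]]}}

```text
clock: 10.35
eef_pos: [0.5425, 0.0752, 0.1015]
tool_rot: [-0.205, 0.979, -0.0, -0.0]
ft_force: [-4.1, 1.4, -3.0]
grip_width: 0.0135
grasp_force: 59.4
```

```bash
python3 - <<'E'
from h import *
o=bot.get_obs();print(o['clock'],o['eef_pos'],o['ft_force'],o['ft_torque'],o['tool_rot'])
E
```

```text
10.35 [0.54246021 0.0752021  0.10152942] [-4.05083492  1.418928   -2.99880966] [ 0.35113229  0.91737727 -0.06029194] [-2.05167704e-01  9.78726708e-01 -2.53035880e-04 -4.24341852e-04]
```

Emit:
{"op": "drive_tool", "data": {"slide": [[0.002,0.002,0.002],[0.004,0.004,0.004],[0.004,0.004,0.006],[0.004,0.004,0.008],[0.004,0.004,0.01],[0.004,0.004,0.012],[0.004,0.004,0.014],[0.004,0.004,0.016]], "rotation": [[0,0,-0.2],[0,0,0],[0,0,0.2],[0,0,0.4],[0,0,0.6],[0,0,0.8],[0,0,1.0],[0,0,0.8]]}}

```text
clock: 11.35
eef_pos: [0.5421, 0.0756, 0.0983]
tool_rot: [-0.006, 1.0, -0.0, 0.001]
ft_force: [-2.4, 1.7, 0.7]
grip_width: 0.0133
grasp_force: 59.8
```

```bash
python3 - <<'E'
from h import *
o=bot.get_obs();print(o['clock'],o['eef_pos'],o['ft_force'],o['ft_torque'],o['tool_rot'])
E
```

```text
11.35 [0.54214304 0.0756257  0.09833884] [-2.39564989  1.66956975  0.70149459] [ 0.19665151  0.72474661 -0.04483766] [-5.93443047e-03  9.99981945e-01 -4.60265885e-04  8.24643879e-04]
```

Emit:
{"op": "drive_tool", "data": {"slide": [[0.002,0.001,0.002],[0.003,0.002,0.004],[0.003,0.002,0.006],[0.003,0.002,0.008],[0.003,0.002,0.01],[0.003,0.002,0.012],[0.003,0.002,0.014],[0.003,0.002,0.014]], "rotation": [[0,0,-0.2],[0,0,-0.4],[0,0,-0.6],[0,0,-0.8],[0,0,-1.0],[0,0,-0.8],[0,0,-0.6],[0,0,-0.4]]}}

```text
clock: 12.35
eef_pos: [0.5421, 0.0756, 0.0959]
tool_rot: [-0.103, 0.995, -0.001, 0.002]
ft_force: [-3.6, -0.9, 3.7]
grip_width: 0.0132
grasp_force: 60.3
```

```bash
python3 - <<'E'
from h import *
o=bot.get_obs();e=o['eef_pos'];print(o['clock'],e,o['ft_force'],o['ft_torque'],o['tool_rot'])
s=cloud(shot('wrist','w6.png')).reshape(-1,3);d=s-[.542,.076,0];r=np.hypot(d[:,0],d[:,1])
m=(r<.0205)&(d[:,0]<-.005)&(d[:,2]>.08)&(d[:,2]<.1);print('collar top',m.sum(),np.median(s[m,2]));m=(r<.027)&(r>.0225)&(d[:,0]<-.005)&(abs(d[:,2]-.078)<.006);print('rim',m.sum(),np.median(s[m,2]))
E
```

```text
12.35 [0.54210938 0.07563619 0.09585675] [-3.60067723 -0.87204841  3.67573464] [-0.11977436  0.96097276  0.06835372] [-0.10306214  0.9946728  -0.00111845  0.001723  ]
collar top 1360 0.08700415118053592
rim 873 0.07714522004030713
```

Emit:
{"op": "drive_tool", "data": {"slide": [[0.002,0,0.002],[0.002,0,0.003],[0.002,0,0.005],[0.002,0,0.006],[0.002,0,0.007],[0.002,0,0.008],[0.002,0,0.01],[0.002,0,0.01]], "rotation": [[0,0,0.2],[0,0,0.4],[0,0,0.6],[0,0,0.4],[0,0,0.2],[0,0,0],[0,0,-0.2],[0,0,-0.4]]}}

```text
clock: 13.4
eef_pos: [0.5421, 0.0755, 0.094]
tool_rot: [-0.205, 0.979, -0.001, 0.002]
ft_force: [-3.7, -1.9, 7.8]
grip_width: 0.0133
grasp_force: 61.0
```

```bash
cat > col.py <<'E'
from h import *
import sys
o=bot.get_obs();e=o['eef_pos'];print(o['clock'],e,o['ft_force'],o['ft_torque'],o['tool_rot'])
s=cloud(shot('wrist',sys.argv[1])).reshape(-1,3);d=s-[.542,.076,0];r=np.hypot(d[:,0],d[:,1])
m=(r<.0205)&(d[:,0]<-.005)&(d[:,2]>.08)&(d[:,2]<.1);a=np.median(s[m,2]);n=(r<.027)&(r>.0225)&(d[:,0]<-.005)&(abs(d[:,2]-.078)<.006);b=np.median(s[n,2]);print('collar',m.sum(),a,'rim',n.sum(),b,'gap mm',(a-b-.008)*1000)
E
python3 col.py w7.png
```

```text
13.4 [0.54214137 0.07553646 0.09404083] [-3.72405143 -1.8810509   7.81800877] [-0.27725197  0.91408909 -0.18402705] [-0.20526444  0.97870313 -0.00126481  0.00225813]
collar 1364 0.08527571323694047 rim 856 0.07679174692620788 gap mm 0.48396631073258783
```

Emit:
{"op": "drive_tool", "data": {"slide": [[0,0,0.001],[0,0,0.002],[0,0,0.003],[0,0,0.004],[0,0,0.005],[0,0,0.006],[0,0,0.006],[0,0,0.006]], "rotation": [[0,0,-0.2],[0,0,0],[0,0,0.2],[0,0,0.4],[0,0,0.6],[0,0,0.8],[0,0,1.0],[0,0,0.8]]}}

```text
clock: 14.45
eef_pos: [0.5421, 0.0757, 0.0936]
tool_rot: [-0.006, 1.0, -0.001, 0.003]
ft_force: [-6.7, -1.6, 13.7]
grip_width: 0.0136
grasp_force: 61.9
```

```bash
python3 col.py w8.png
```

```text
14.45 [0.54207828 0.07570209 0.09358879] [-6.69560318 -1.6422621  13.69998915] [-0.36904322  1.37409294 -0.21324779] [-6.29435489e-03  9.99976158e-01 -6.83225492e-04  2.75657793e-03]
collar 1462 0.08485337572456803 rim 877 0.07645040345403728 gap mm 0.4029722705307451
```

Emit:
{"op": "drive_tool", "data": {"slide": [[0.002,0,0.001],[0.004,0.001,0.002],[0.004,0.001,0.002],[0.004,0.001,0.002],[0.004,0.001,0.002],[0.004,0.001,0.001],[0.004,0.001,-0.004],[0.004,0.001,-0.012]], "rotation": [[0,0,-0.2],[0,0,-0.4],[0,0,-0.6],[0,0,-0.8],[0,0,-0.6],[0,0,-0.4],[0,0,-0.4],[0,0,-0.4]]}}

```text
clock: 15.5
eef_pos: [0.5418, 0.0756, 0.0948]
tool_rot: [-0.105, 0.995, -0.001, 0.003]
ft_force: [1.9, -1.8, -4.1]
grip_width: 0.0134
grasp_force: 59.3
```

```bash
python3 col.py w9.png
```

```text
15.5 [0.54175958 0.07560814 0.0948144 ] [ 1.90739343 -1.78513487 -4.07414692] [-0.42953568 -0.44615596 -0.28324535] [-0.10465431  0.99450376 -0.00128016  0.00284774]
collar 1351 0.08595742550773358 rim 903 0.07747362049149428 gap mm 0.48380501623929845
```

Emit:
{"op": "drive_tool", "data": {"slide": [[0,0,0],[0,0,0],[0,0,0],[0,0,0],[0,0,-0.04],[0,0,-0.12],[0,0,-0.22],[0,0,-0.35]], "rotation": [[0,0,0],[0,0,0],[0,0,0],[0,0,0],[0,0,0],[0,0,0],[0,0,0],[0,0,0]], "gripper": 0.6}}

```text
clock: 16.55
eef_pos: [0.5388, 0.0766, 0.1818]
tool_rot: [-0.105, 0.994, 0.0, -0.0]
ft_force: [0.7, 0.4, 0.6]
grip_width: 0.0513
grasp_force: 0.0
```

```bash
python3 col.py w10.png; python3 - <<'E'
from h import *
s=cloud(load('wrist')).reshape(-1,3);d=s-[.542,.076,0];r=np.hypot(d[:,0],d[:,1])
m=(r<.026)&(abs(d[:,2]-.086)<.004);print('collar',cv2.minEnclosingCircle(s[m,:2].astype(np.float32)*1000))
m=(r<.026)&(abs(d[:,2]-.13)<.005);print('griptop',np.median(s[m],0),cv2.minAreaRect(s[m,:2].astype(np.float32)*1000))
E
```

```text
16.55 [0.53883539 0.07664991 0.18177202] [0.74140732 0.39756251 0.61450247] [ 0.00182582 -0.02523442  0.05494332] [-1.04951829e-01  9.94477225e-01  2.09512118e-06 -4.03041267e-04]
collar 561 0.08569616726372162 rim 371 0.0773779739047511 gap mm 0.3181933589705213
collar ((541.7247314453125, 76.22817993164062), 20.851959228515625)
griptop [0.53994665 0.07610888 0.12913411] ((541.0615234375, 76.417724609375), (33.64928436279297, 13.6979341506958), 11.375974655151367)
```

The spindle is seated: grip top is about 0.130 and the collar is centred within 0.5 mm. Heading to the wedge.

Emit:
{"op": "drive_tool", "data": {"slide": [[-0.02,0.1,-0.02],[-0.03,0.23,-0.04],[-0.05,0.38,-0.05],[-0.07,0.53,-0.05],[-0.09,0.68,-0.05],[-0.11,0.83,-0.05],[-0.13,0.95,-0.05],[-0.14,1,-0.05]], "rotation": [[0,0,-0.12],[0,0,-0.25],[0,0,-0.4],[0,0,-0.55],[0,0,-0.7],[0,0,-0.85],[0,0,-1],[0,0,-1]]}}

```text
clock: 17.6
eef_pos: [0.521, 0.3301, 0.1937]
tool_rot: [-0.348, 0.937, 0.0, 0.0]
ft_force: [0.4, 0.1, -0.3]
grip_width: 0.0514
grasp_force: 0.0
```

Emit:
{"op": "drive_tool", "data": {"slide": [[0,0,0],[0,0,0],[0,0,0],[0,0,0],[0,0,0],[0,0,0],[0,0,0],[0,0,0]], "rotation": [[0,0,-0.15],[0,0,-0.35],[0,0,-0.55],[0,0,-0.75],[0,0,-0.95],[0,0,-1],[0,0,-1],[0,0,-1]]}}

```text
clock: 18.6
eef_pos: [0.5214, 0.3282, 0.1934]
tool_rot: [-0.568, 0.823, -0.0, -0.0]
ft_force: [-0.3, 0.8, -0.1]
grip_width: 0.0512
grasp_force: 0.0
```

```bash
python3 - <<'E'
from h import *
o=bot.get_obs();e=o['eef_pos'];M=R.from_quat(o['tool_rot']).as_matrix();print(o['clock'],e,o['joint_pos'],M[:,:2].T.round(3))
c=shot('wrist','w11.png');s=cloud(c).reshape(-1,3)
m=(abs(s[:,0]-.5)<.06)&(s[:,1]>.17)&(s[:,1]<.37)&(s[:,2]>.002)&(s[:,2]<.055);s=s[m]
for lo,hi in((.002,.03),(.042,.054)):
    t=s[(s[:,2]>lo)&(s[:,2]<hi)];
    if len(t)>5: print(lo,len(t),cv2.minAreaRect(t[:,:2].astype(np.float32)*1000),np.median(t[:,2]))
E
```

```text
18.6 [0.5213562  0.32824968 0.19338338] [ 5.61930367e-01  4.90489487e-01  2.70620212e-01  1.35095296e+00
 -5.03189864e-05 -6.46885226e-01] [[-0.354 -0.935  0.   ]
 [-0.935  0.354 -0.   ]]
0.002 2283 ((500.740234375, 272.4114990234375), (197.09715270996094, 114.5652084350586), 87.59622192382812) 0.01861251892170429
0.042 384 ((520.8773193359375, 335.68780517578125), (26.201112747192383, 13.95002269744873), 73.95281982421875) 0.04742434831731562
```

View pics/w11.png

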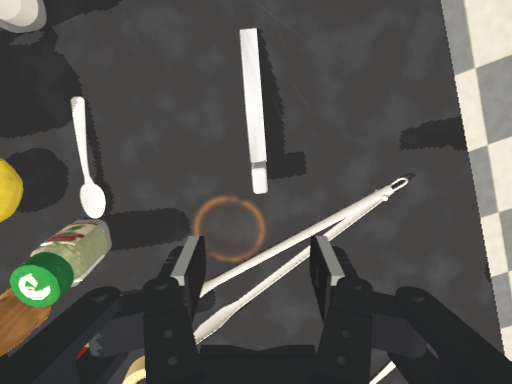

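The wedge runs from tip (248,30) to handle (260,190), and tongs lie below right. The handle top measures 26×14 mm at (0.5209, 0.3357), direction -106°. I'll check the tong clearance.

```bash
python3 - <<'E'
from h import *
P=cloud(load('wrist'))
for u,v in((325,235),(345,222),(400,183),(270,255),(245,285)): print((u,v),P[v,u].round(3))
o=bot.get_obs();e=o['eef_pos'];M=R.from_quat(o['tool_rot']).as_matrix();print(M.T@(np.array([.5209,.3357,.021])-e)/.25, np.degrees(np.arctan2(M[1,1],M[0,1])))
E
```

```text
(325, 235) [0.478 0.434 0.006]
(345, 222) [0.452 0.426 0.007]
(400, 183) [ 0.381  0.406 -0.   ]
(270, 255) [0.543 0.427 0.021]
(245, 285) [ 0.589  0.467 -0.001]
[-0.02694536  0.01202179  0.68945539] 159.28356646902017
```

Emit:
{"op": "drive_tool", "data": {"slide": [[-0.01,0.004,0.06],[-0.02,0.01,0.16],[-0.026,0.012,0.28],[-0.026,0.012,0.4],[-0.026,0.012,0.52],[-0.026,0.012,0.63],[-0.026,0.012,0.7],[-0.026,0.012,0.718]], "rotation": [[0,0,-0.06],[0,0,-0.12],[0,0,-0.164],[0,0,-0.164],[0,0,-0.164],[0,0,-0.164],[0,0,-0.164],[0,0,-0.164]], "gripper": 0.5}}

```text
clock: 19.65
eef_pos: [0.5197, 0.3351, 0.012]
tool_rot: [-0.602, 0.798, 0.0, -0.002]
ft_force: [0.5, -0.7, 0.8]
grip_width: 0.0429
grasp_force: 0.0
```

Emit:
{"op": "drive_tool", "data": {"slide": [[0,0,0],[0,0,0],[0,0,0],[0,0,0],[0,0,0],[0,0,0],[0,0,0],[0,0,0]], "rotation": [[0,0,0],[0,0,0],[0,0,0],[0,0,0],[0,0,0],[0,0,0],[0,0,0],[0,0,0]], "gripper": 0}}

```text
clock: 20.65
eef_pos: [0.5216, 0.3362, 0.015]
tool_rot: [-0.602, 0.798, -0.0, 0.001]
ft_force: [0.3, 0.4, 5.8]
grip_width: 0.0134
grasp_force: 60.1
```

```bash
python3 - <<'E'
from h import *
o=bot.get_obs();e=o['eef_pos'];M=R.from_quat(o['tool_rot']).as_matrix();print(o['clock'],e,o['ft_force'],M.T.round(4),np.degrees(np.arctan2(M[1,1],M[0,1])))
E
```

```text
20.65 [0.52160664 0.3361775  0.0149873 ] [0.2644734  0.42543226 5.82874866] [[-0.275  -0.9615 -0.0018]
 [-0.9615  0.275  -0.0016]
 [ 0.002   0.0013 -1.    ]] 164.03964568893025
```

Emit:
{"op": "drive_tool", "data": {"slide": [[0,0,-0.05],[0.01,-0.005,-0.12],[0.05,-0.03,-0.12],[0.11,-0.065,-0.12],[0.18,-0.105,-0.12],[0.24,-0.14,-0.12],[0.28,-0.165,-0.12],[0.29,-0.168,-0.12]], "rotation": [[0,0,0],[0,0,-0.08],[0,0,-0.17],[0,0,-0.27],[0,0,-0.37],[0,0,-0.47],[0,0,-0.54],[0,0,-0.548]]}}

```text
clock: 21.65
eef_pos: [0.5407, 0.2533, 0.0434]
tool_rot: [-0.705, 0.709, 0.0, -0.001]
ft_force: [0.2, -0.3, -2.2]
grip_width: 0.0128
grasp_force: 59.1
```

```bash
cat > wd.py <<'E'
from h import *
import sys
o=bot.get_obs();e=o['eef_pos'];M=R.from_quat(o['tool_rot']).as_matrix();print(o['clock'],e,o['ft_force'],'dir',np.degrees(np.arctan2(M[1,0],M[0,0])),'M',M.T.round(4).tolist())
c=shot('wrist',sys.argv[1]);s=cloud(c).reshape(-1,3)
m=(abs(s[:,0]-e[0])<.014)&(s[:,1]<e[1]-.03)&(s[:,1]>max(.1035,e[1]-.15))&(s[:,2]>.018)&(s[:,2]<.065);t=s[m]
y=np.round((t[:,1]-t[:,1].min())/.01).astype(int)
for k in range(y.max()+1):
    q=t[y==k]
    if len(q)>8: print('y %.3f xmid %.4f w %.1f z %.4f'%(q[:,1].mean(),(q[:,0].min()+q[:,0].max())/2,np.ptp(q[:,0])*1000,np.median(q[:,2])))
s0=cloud(shot('scene','sc_'+sys.argv[1])).reshape(-1,3);r=np.hypot(s0[:,0]-.542,s0[:,1]-.076);q=s0[(r<.02)&(s0[:,2]>.12)];print('spindle top',len(q),np.percentile(q[:,2],90))
E
python3 wd.py w12.png
```

```text
21.65 [0.54073183 0.25333481 0.04342963] [ 0.22821907 -0.280549   -2.18979013] dir -90.34786984843653 M [[-0.0061, -1.0, 0.0007], [-1.0, 0.0061, 0.0017], [-0.0017, -0.0007, -1.0]]
y 0.145 xmid 0.5392 w 15.6 z 0.0399
y 0.152 xmid 0.5393 w 15.7 z 0.0418
y 0.162 xmid 0.5393 w 15.9 z 0.0442
y 0.172 xmid 0.5394 w 15.9 z 0.0467
y 0.182 xmid 0.5394 w 15.9 z 0.0491
y 0.192 xmid 0.5393 w 15.8 z 0.0504
y 0.202 xmid 0.5394 w 16.1 z 0.0504
y 0.212 xmid 0.5395 w 15.7 z 0.0504
y 0.220 xmid 0.5395 w 15.8 z 0.0504
spindle top 59 0.13114277171845495
```

View pics/w12.png

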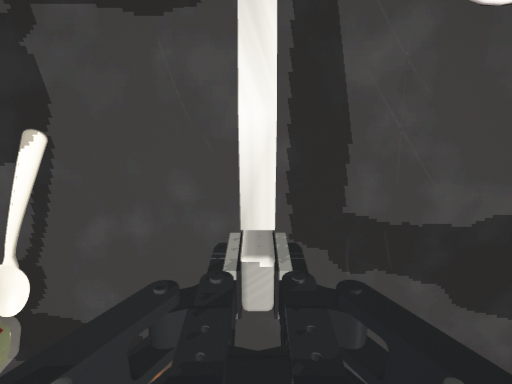

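The blade is straight, with x mid at 0.5393 (needs +2.5 mm), underside at about 0.0287 and tip at y≈0.115. I'll lower 3 mm, shift, and enter the slot to about the axis.

Emit:
{"op": "drive_tool", "data": {"slide": [[0,-0.005,0.004],[0,-0.01,0.008],[0,-0.01,0.012],[0.03,-0.01,0.012],[0.07,-0.01,0.012],[0.11,-0.01,0.012],[0.15,-0.01,0.012],[0.16,-0.01,0.012]], "rotation": [[0,0,0],[0,0,0],[0,0,0],[0,0,0],[0,0,0],[0,0,0],[0,0,0],[0,0,0]]}}

```text
clock: 22.75
eef_pos: [0.5435, 0.2133, 0.0409]
tool_rot: [-0.705, 0.709, 0.0, -0.0]
ft_force: [-0.1, -0.1, -3.1]
grip_width: 0.0131
grasp_force: 59.1
```

```bash
python3 wd.py w13.png
```

```text
22.75 [0.54353178 0.21326484 0.04086483] [-0.06771042 -0.12845977 -3.05710628] dir -90.33976450172027 M [[-0.0059, -1.0, 0.0001], [-1.0, 0.0059, 0.0002], [-0.0002, -0.0001, -1.0]]
y 0.106 xmid 0.5420 w 15.7 z 0.0376
y 0.114 xmid 0.5421 w 15.8 z 0.0394
y 0.123 xmid 0.5422 w 15.9 z 0.0420
y 0.133 xmid 0.5422 w 15.9 z 0.0444
y 0.143 xmid 0.5421 w 15.5 z 0.0469
y 0.153 xmid 0.5421 w 15.9 z 0.0478
y 0.163 xmid 0.5423 w 16.1 z 0.0477
y 0.174 xmid 0.5423 w 15.7 z 0.0478
y 0.181 xmid 0.5423 w 15.8 z 0.0479
spindle top 60 0.1313610105710358
```

Emit:
{"op": "drive_tool", "data": {"slide": [[0,0,0.002],[0,0,0.004],[0,0,0.006],[0,0,0.008],[0,0,0.008],[0,0,0.008],[0,0,0.008],[0,0,0.008]], "rotation": [[0,0,0],[0,0,0],[0,0,0],[0,0,0],[0,0,0],[0,0,0],[0,0,0],[0,0,0]]}}

```text
clock: 23.85
eef_pos: [0.5436, 0.2143, 0.0388]
tool_rot: [-0.705, 0.709, -0.0, 0.0]
ft_force: [-0.0, -0.9, -2.3]
grip_width: 0.0132
grasp_force: 59.1
```

```bash
python3 wd.py w14.png
```

```text
23.85 [0.54357662 0.21433335 0.03883395] [-0.02185383 -0.88152494 -2.27231622] dir -90.26621462084083 M [[-0.0046, -1.0, -0.0], [-1.0, 0.0046, -0.0001], [0.0001, 0.0, -1.0]]
y 0.106 xmid 0.5422 w 15.6 z 0.0353
y 0.113 xmid 0.5422 w 15.7 z 0.0371
y 0.123 xmid 0.5423 w 15.8 z 0.0397
y 0.134 xmid 0.5423 w 15.9 z 0.0421
y 0.144 xmid 0.5422 w 15.6 z 0.0446
y 0.154 xmid 0.5422 w 15.8 z 0.0457
y 0.163 xmid 0.5424 w 16.1 z 0.0457
y 0.173 xmid 0.5424 w 15.7 z 0.0457
y 0.181 xmid 0.5424 w 15.8 z 0.0457
spindle top 60 0.12995704469496683
```

Emit:
{"op": "drive_tool", "data": {"slide": [[0.01,0,0.001],[0.02,0,0.001],[0.03,0,0.001],[0.04,0,0.001],[0.05,0,0.001],[0.06,0,0.001],[0.07,0,0.001],[0.08,0,0.001]], "rotation": [[0,0,0],[0,0,0],[0,0,0],[0,0,0],[0,0,0],[0,0,0],[0,0,0],[0,0,0]]}}

```text
clock: 24.95
eef_pos: [0.5436, 0.1949, 0.0387]
tool_rot: [-0.706, 0.709, 0.0, 0.001]
ft_force: [0.8, 3.4, -0.9]
grip_width: 0.0132
grasp_force: 59.2
```

```bash
python3 wd.py w15.png
```

```text
24.95 [0.5435578  0.19486286 0.03871187] [ 0.77771863  3.36855096 -0.85652465] dir -90.24841762736796 M [[-0.0043, -1.0, -0.0015], [-1.0, 0.0043, -0.0002], [0.0002, 0.0015, -1.0]]
y 0.106 xmid 0.5423 w 15.8 z 0.0399
y 0.113 xmid 0.5423 w 15.9 z 0.0417
y 0.124 xmid 0.5422 w 15.5 z 0.0443
y 0.134 xmid 0.5423 w 15.8 z 0.0456
y 0.143 xmid 0.5423 w 16.1 z 0.0456
y 0.153 xmid 0.5423 w 15.6 z 0.0455
y 0.162 xmid 0.5424 w 15.8 z 0.0456
spindle top 60 0.13055252228013464
```

Emit:
{"op": "drive_tool", "data": {"slide": [[0.006,0,0],[0.012,0,0],[0.018,0,0],[0.024,0,0],[0.03,0,0],[0.036,0,0],[0.042,0,0],[0.048,0,0]], "rotation": [[0,0,0],[0,0,0],[0,0,0],[0,0,0],[0,0,0],[0,0,0],[0,0,0],[0,0,0]]}}

```text
clock: 26.05
eef_pos: [0.544, 0.1856, 0.0391]
tool_rot: [-0.706, 0.708, 0.001, 0.003]
ft_force: [-0.3, 8.5, -2.2]
grip_width: 0.0131
grasp_force: 59.1
```

```bash
python3 wd.py w16.png
```

```text
26.05 [0.54400914 0.18557725 0.03912529] [-0.28298531  8.4839831  -2.20568876] dir -90.1148474393857 M [[-0.002, -1.0, -0.0057], [-1.0, 0.002, -0.0015], [0.0015, 0.0057, -1.0]]
y 0.106 xmid 0.5428 w 15.5 z 0.0425
y 0.114 xmid 0.5428 w 15.5 z 0.0444
y 0.124 xmid 0.5428 w 15.8 z 0.0458
y 0.134 xmid 0.5429 w 16.1 z 0.0458
y 0.144 xmid 0.5429 w 15.6 z 0.0459
y 0.152 xmid 0.5429 w 15.8 z 0.0459
spindle top 68 0.13252854141173093
```

Emit:
{"op": "drive_tool", "data": {"slide": [[0.006,0,0],[0.012,0,0],[0.018,0,0],[0.024,0,0],[0.03,0,0],[0.036,0,0],[0.042,0,0],[0.048,0,0]], "rotation": [[0,0,0],[0,0,0],[0,0,0],[0,0,0],[0,0,0],[0,0,0],[0,0,0],[0,0,0]]}}

```text
clock: 27.15
eef_pos: [0.5434, 0.1701, 0.0386]
tool_rot: [-0.705, 0.709, -0.0, -0.0]
ft_force: [0.1, 3.1, -0.6]
grip_width: 0.0134
grasp_force: 59.2
```

```bash
python3 wd.py w17.png
```

```text
27.15 [0.54336636 0.17014809 0.03861232] [ 0.08657172  3.12361085 -0.60853162] dir -90.2727020361645 M [[-0.0048, -1.0, 0.0001], [-1.0, 0.0048, -0.0], [0.0, -0.0001, -1.0]]
y 0.107 xmid 0.5420 w 15.7 z 0.0455
y 0.114 xmid 0.5421 w 16.0 z 0.0455
y 0.124 xmid 0.5423 w 15.8 z 0.0455
y 0.134 xmid 0.5422 w 15.7 z 0.0455
y 0.139 xmid 0.5422 w 15.8 z 0.0456
spindle top 77 0.13634221863139134
```

Emit:
{"op": "drive_tool", "data": {"slide": [[0.003,0,0],[0.006,0,0],[0.009,0,0],[0.012,0,0],[0.015,0,0],[0.018,0,0],[0.021,0,0],[0.024,0,0]], "rotation": [[0,0,0],[0,0,0],[0,0,0],[0,0,0],[0,0,0],[0,0,0],[0,0,0],[0,0,0]]}}

```text
clock: 28.25
eef_pos: [0.5433, 0.1643, 0.0386]
tool_rot: [-0.705, 0.709, -0.0, -0.0]
ft_force: [0.1, 3.0, -0.6]
grip_width: 0.0132
grasp_force: 59.2
```

Emit:
{"op": "drive_tool", "data": {"slide": [[0,0,0],[0,0,0],[0,0,0],[0,0,0],[0,0,0],[0,0,0],[0,0,0],[0,0,0]], "rotation": [[0,0,0],[0,0,0],[0,0,0],[0,0,0],[0,0,0],[0,0,0],[0,0,0],[0,0,0]]}}

```text
clock: 29.25
eef_pos: [0.5433, 0.1642, 0.0385]
tool_rot: [-0.705, 0.709, -0.0, -0.0]
ft_force: [0.3, 0.1, -0.6]
grip_width: 0.0129
grasp_force: 59.2
```

```bash
python3 wd.py w18.png
```

```text
29.25 [0.54332362 0.16418231 0.03853639] [ 0.3230804   0.11850264 -0.56792634] dir -90.2685414956587 M [[-0.0047, -1.0, 0.0004], [-1.0, 0.0047, -0.0], [0.0, -0.0004, -1.0]]
y 0.108 xmid 0.5420 w 15.9 z 0.0455
y 0.115 xmid 0.5421 w 16.1 z 0.0454
y 0.125 xmid 0.5421 w 15.7 z 0.0454
y 0.132 xmid 0.5421 w 15.8 z 0.0455
spindle top 76 0.13799729434967006
```

Emit:
{"op": "drive_tool", "data": {"slide": [[0,0,0],[0,0,0],[0,0,0],[0,0,0],[0,0,0],[0,0,-0.03],[0,0,-0.08],[0,0,-0.15]], "rotation": [[0,0,0],[0,0,0],[0,0,0],[0,0,0],[0,0,0],[0,0,0],[0,0,0],[0,0,0]], "gripper": 0.5}}

```text
clock: 30.35
eef_pos: [0.5433, 0.1643, 0.077]
tool_rot: [-0.705, 0.709, 0.0, -0.0]
ft_force: [1.1, 0.8, 0.8]
grip_width: 0.0424
grasp_force: 0.0
```

Emit:
{"op": "drive_tool", "data": {"slide": [[-0.03,0,-0.1],[-0.06,0,-0.2],[-0.1,0,-0.3],[-0.15,0,-0.4],[-0.2,0,-0.5],[-0.24,0,-0.55],[-0.26,0,-0.6],[-0.26,0,-0.6]], "rotation": [[0,0,0],[0,0,0],[0,0,0],[0,0,0],[0,0,0],[0,0,0],[0,0,0],[0,0,0]]}}

```text
clock: 31.35
eef_pos: [0.544, 0.2297, 0.2268]
tool_rot: [-0.706, 0.709, -0.0, 0.001]
ft_force: [-0.2, 0.8, -0.2]
grip_width: 0.043
grasp_force: 0.0
```

```bash
python3 wd.py w19.png;python3 - <<'E'
from h import *
a=load('scene')['image'];b=bot.camera('side')['image']
f=lambda i,y,x:cv2.resize(i[y:y+150,x:x+150],(400,400),interpolation=cv2.INTER_CUBIC)
cv2.imwrite('pics/fin.png',np.hstack([f(a,110,190),f(b,130,180)])[:,:,::-1])
E
```

```text
31.35 [0.54395698 0.22971441 0.22678164] [-0.22269846  0.77193167 -0.15941392] dir -90.23799631854405 M [[-0.0042, -1.0, -0.0004], [-1.0, 0.0042, -0.0013], [0.0013, 0.0004, -1.0]]
y 0.106 xmid 0.5421 w 14.9 z 0.0452
y 0.113 xmid 0.5421 w 15.1 z 0.0446
y 0.124 xmid 0.5422 w 15.3 z 0.0439
y 0.134 xmid 0.5422 w 15.5 z 0.0432
y 0.144 xmid 0.5422 w 15.6 z 0.0425
y 0.152 xmid 0.5418 w 14.7 z 0.0424
y 0.174 xmid 0.5424 w 13.2 z 0.0645
y 0.180 xmid 0.5429 w 10.4 z 0.0642
spindle top 77 0.13913304201810567
```

View pics/fin.png

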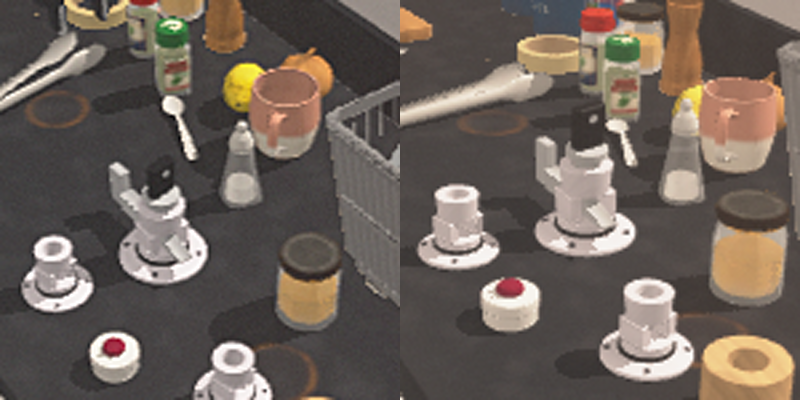

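The wedge stays under the spindle, with its handle tipped down about 4°. The spindle grip is at (160,175) and stands proud, and the bystanders are undisturbed. I'll check that everything is at rest and upright.

Emit:
{"op": "drive_tool", "data": {"slide": [[0,0,0],[0,0,0],[0,0,0],[0,0,0],[0,0,0],[0,0,0],[0,0,0],[0,0,0]], "rotation": [[0,0,0],[0,0,0],[0,0,0],[0,0,0],[0,0,0],[0,0,0],[0,0,0],[0,0,0]]}}

```text
clock: 32.5
eef_pos: [0.5436, 0.2294, 0.226]
tool_rot: [-0.705, 0.709, 0.0, -0.0]
ft_force: [-0.4, 0.3, -0.4]
grip_width: 0.0426
grasp_force: 0.0
```

```bash
python3 wd.py w20.png;python3 - <<'E'
from h import *
s=cloud(load('scene')).reshape(-1,3);d=s-[.542,.076,0];r=np.hypot(d[:,0],d[:,1])
a=s[(r<.027)&(s[:,2]>.133)];print('grip top c',(a.min(0)+a.max(0))/2)
b=s[(r<.025)&(s[:,2]>.084)&(s[:,2]<.099)];print('collar c',(b.min(0)+b.max(0))/2,b.max(0),np.ptp(b,axis=0))
E
```

```text
32.5 [0.54360141 0.2293614  0.22604465] [-0.39397478  0.31818694 -0.35140794] dir -90.26258028286426 M [[-0.0046, -1.0, -0.0], [-1.0, 0.0046, 0.0], [-0.0, 0.0, -1.0]]
y 0.106 xmid 0.5420 w 15.8 z 0.0452
y 0.114 xmid 0.5420 w 16.0 z 0.0447
y 0.124 xmid 0.5420 w 14.3 z 0.0440
y 0.133 xmid 0.5421 w 14.5 z 0.0433
y 0.143 xmid 0.5421 w 14.7 z 0.0424
y 0.152 xmid 0.5422 w 14.7 z 0.0423
y 0.164 xmid 0.5362 w 1.9 z 0.0642
y 0.174 xmid 0.5418 w 13.1 z 0.0643
spindle top 78 0.13869902486290117
grip top c [0.5431245  0.06988169 0.13693954]
collar c [0.5443713  0.07127654 0.09236216] [0.56636902 0.09027463 0.09873037] [0.04399543 0.03799617 0.01273643]
```

```bash
python3 - <<'E'
from h import *
c=load('scene');s=cloud(c).reshape(-1,3);I=c['image'].max(2).reshape(-1);d=s-[.542,.076,0];r=np.hypot(d[:,0],d[:,1])
w=cloud(load('wrist')).reshape(-1,3);rw=np.hypot(w[:,0]-.542,w[:,1]-.076);print('wrist pts',((rw<.025)&(w[:,2]>.08)).sum())
g=s[(r<.028)&(s[:,2]>.098)&(s[:,2]<.139)&(I<90)]
print(len(g),g.min(0),g.max(0))
# plane of the flat grip face / collar top -> tilt
for n,p in(('grip face',g),('collar top',s[(r<.023)&(s[:,2]>.0915)&(s[:,2]<.0985)&(I>120)])):
    q=p-p.mean(0);nv=np.linalg.svd(q)[2][2];print(n,len(p),nv.round(3),np.std(q@nv).round(4),p.mean(0).round(4))
E
```

```text
wrist pts 395
122 [0.52597339 0.06003101 0.09826576] [0.55970885 0.07859474 0.13873305]
grip face 122 [-0.123  0.989 -0.083] 0.0033 [0.5403 0.0669 0.1221]
collar top 46 [-0.002 -0.011 -1.   ] 0.0015 [0.5406 0.0674 0.0943]
```

```bash
python3 -c "
from workcell import bot
print(bot.job_done())"
```

```text
the job is handed in; nothing more can be done
None
```

I handed the job in at about 32.5 s of the 67 s allowed. The spindle seated home, the wedge alone has jacked it about 8 mm, and it stands loose and upright at rest; the wedge's handle tipped down about 4° on release, and no verdict was returned.

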